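# Index the carving table to its marked station

### The job

Lift the small turned wooden cup off the steel index plate and stand it upright in the wooden tray, leaving the table's arm locked where it is until that is done. Then pull up the black knob of the sprung index pin, swing the arm round to the hole that the tall ball-topped post stands beside, and let the pin drop fully home in that hole. Leave the spoon, the hammer and the oil bottle where they are.

Things in the scene. Friction and masses are not known exactly. Their poses are not given: they have to be found in the camera images.
- plate: fixed index table: round steel-topped plate, 330 mm across, top face 30 mm above the bench; origin on the turning axis at bench level, z up. On its middle a hub turns with a wooden bowl (96 mm across, top 100 mm above the bench). Four holes on a 120 mm radius at -100, -55, -10 and +35 deg about z from its x axis; markers stand outward of the last three.
- swing (a joint): angle of the turning arm (rad): 0 at the first hole (start), growing anticlockwise from above; other holes at 0.785, 1.571, 2.356; stops 0.12 beyond both ends. A steel bar 22 mm wide, 52 to 60 mm above the bench, from the hub to a pin housing (30 mm across, top at 68 mm) at 120 mm radius. Light friction (1 N at the knob); stays where left; carries the bowl. The cup stands in its way.
- pin (a joint): lift of the sprung pin (m): 0 home in a hole, 0.010 with its tip on the plate's face, 0.018 at the upper stop. The spring pushes down, 5 N at 0, 8.6 N at the stop. The 10 mm tip is round: let go within 3 mm of a hole's centre it slips in; elsewhere it rides on the plate and drops in when swung over a hole. In a hole it locks the arm (1.3 mm play each way).
- knob (a point): middle of the pin's plain round black knob (pin axis, 86 mm above the bench when home, rising with the pin; 120 mm from the turning axis). The knob is 26 mm across, from 70 to 102 mm above the bench (pin home), and spins freely on the pin, so the grip need not turn with the arm.
- hole0 (a point): mouth of the first hole, 12.6 mm wide in a dark bush 23 mm across, 30 mm above the bench; the pin starts home in it; it has no marker
- hole1 (a point): mouth of the second hole (arm at 0.785)
- hole2 (a point): mouth of the third hole (arm at 1.571)
- hole3 (a point): mouth of the fourth hole (arm at 2.356)
- post_top (a point): centre of the 20 mm steel ball on the tall marker post, 72 mm above the bench (ball top 82 mm); fixed to the plate 29 mm outward of the second, third or fourth hole's centre. Beside the other two are only flat round studs, 17 mm across, 6 mm high.
- cup_mid (a point): middle of the small open turned wooden cup (46 mm across at the rim and narrower at the foot, 62 mm tall, 4 mm wall, about 70 g), half-way up its axis, z along its axis. It starts upright on the plate, between the first and second holes.
- tray: open wooden tray fixed on the bench, 190 mm along its x, 150 mm along its y, 28 mm high, walls 8 mm thick, floor 8 mm above the bench; origin at the centre of its underside. Empty.
- spoon: bystander: wooden spoon lying on the bench, leave alone
- hammer: bystander: hammer with a wooden handle lying on the bench, leave alone
- oil: bystander: amber oil bottle, 52 mm across, 120 mm tall, standing on the bench, leave alone

How it is judged:
By the outcome, as a careful person would: the job done as asked, in the order asked, and still so for the second after the job is handed in, with the robot touching nothing.
It also fails if it takes over 70 s, if anything falls off the work surface, if the arm or the gripper's body presses on something with over 40 N, if the wrist force passes 120 N, or if a joint passes its speed limit or range.

### The arm

A 7-joint arm with a two-finger parallel gripper is mounted at the origin on the work surface. World frame = base frame: x ahead of the robot, y to its left, z up, the work surface at z = 0. Lengths are in m, angles in rad, forces in N, time in s.
With the tool pointing down it reaches from about 0.4 to 0.85 m from the base axis. Payload 10.4 kg.
Tool frame: the origin (TCP) lies at the very end of the fingers, on their centre line; the grasp point (between the pads) lies 19 mm behind it (grasp_offset is the distance from the TCP to the grasp point, in m); z points along the fingers, y is the line along which they close (so a half turn about z gives the same grasp; the last joint's range is limited). The gripper opens to 85 mm and grips with 20 to 120 N. Pads are 22 mm wide; open, the fingers measure 114 mm over their backs; the gripper's body (76 mm by 85 mm) begins 54 mm behind the grasp point. The pads swing forward as they close: fully open they stand 13 mm farther back than shut.
Start: joints at [1.184, 0.332, -0.065, 1.46, 0.022, 1.35, -0.088], TCP at [0.222, -0.584, 0.231] pointing down, gripper open.
Joint ranges: [-2.6, 2.6], [-0.5, 2.12], [-1.47, 1.34], [0.16, 2.42], [-1.27, 4.41], [0.06, 2.06], [-2.6, 2.6]. Speed limits (rad/s): [2.22, 2.22, 2.79, 2.79, 3.14, 3.14, 3.14].

### API

Orientations are given as a unit quaternion [x, y, z, w].
In Python, from workcell import * gives the robot as it stands.
- The arm moves only by the tool jog_arm, never from a script. Its argument "plan" is a list of rows, each a list of 3 entries, a list of its own where there are three numbers: the turn, a rotation vector about the tool's x, y, z in rad, then the shift along the tool's x, y, z in m, then the finger opening in m, from 0 to 0.0854. A call has 1 to 8 rows; each row is the pose to reach, as a shift and turn from the pose commanded when the call began, along the tool's axes at that moment; what a row does not reach only later rows make up. A row lasts 1/12 s, in which the tool goes at most 41.7 mm and 7.16 degrees, less where a joint would pass 70% of its speed; a pose out of reach is approached as far as the arm can. A call with a gripper value outside its range is refused whole. The fingers move at their own pace and stop on an object; "force" is the grip in N (left out, the last holds). Time passes only in rows, so rows that repeat a pose let the fingers close. It gives the time, the measured TCP pose, the force, the opening and the grip force at its end, in the units of the state.
- get_obs(): the state, without advancing time (a new reading comes with each control period).
- camera(name): name is "scene" or "top"; returns a dict with "img" (420x560x3 uint8, red, green, blue), "mtx" (3x3 intrinsics, pixels), "k1" (the pictures are not rectified: a ray, as slopes to the right and down, at radius r is drawn at 1 + k1 r^2 times it, then the intrinsics apply), "extrinsics" (4x4, takes a point from camera to world coordinates). Camera axes: x right, y down, z forward; pixel columns grow to the right and rows downward; lengths in m; the calibration is good to about 2 mm. A picture is of the moment at which its call begins. There is no depth.
- hand_in(): hands the job in; it is judged then, once.
The state is a dict: "clock": time; "joint_pos": joint angles; "joint_velocities": joint speeds; "tau": joint torques, N m; "position": TCP position; "ee_rot": TCP orientation; "ft_force": force on the tool from outside, world axes, zero at the start; "torque": the same for the moment, N m; "grip_width": opening from 0.0 (shut) to 1.0 (fully open); "grasp_force": force on a finger pad.
Only numpy, scipy, OpenCV 4.12 (cv2) and the standard library are available. Lean on these libraries where they do the work, as an engineer would, in place of code of your own. Each camera call takes 0.05 s, during which the arm holds its last target. There are 200 camera calls.

## Working session

There is one attempt and no reset: what is moved stays moved. The work goes in short steps, Python scripts to look and compute and a tool call to move; the robot and the scene stay as the last step left them, time stands still between calls to the robot, and variables do not carry over. Pictures are saved under pics/ and viewed, at most 10 in all, crops included, and the job is handed in when it is done.

Besides the shell and the picture viewer there is one more tool, called after ">>>" in YAML: its name, and indented under it one key for each argument. jog_arm: Moves the arm, as the interface text tells. Its arguments: {"type":"object","properties":{"plan":{"type":"array"},"force":{"type":"number"}},"required":["plan"]}

```bash
mkdir -p pics; python3 - <<'E'
from workcell import *
import cv2,json
o=get_obs();print(o)
for n in("top","scene"):
    c=camera(n);cv2.imwrite(f"pics/{n}0.png",c["img"][:,:,::-1]);print(n,c["mtx"].tolist(),c["k1"],c["extrinsics"].tolist())
E
```

```text
{'clock': 0.0, 'joint_pos': array([ 1.18442467,  0.33290539, -0.06472575,  1.46093664,  0.02157492,
        1.34988125, -0.08849871]), 'joint_velocities': array([ 0.00280601,  0.00064064,  0.00024281,  0.00053647, -0.00027375,
       -0.00108561, -0.0002091 ]), 'tau': array([-8.62009779e-05, -6.25463605e+01,  4.87441092e-02, -3.91610348e+01,
        1.61072536e-02,  9.72114707e-03, -1.78366088e-05]), 'position': array([ 0.22226219, -0.58374871,  0.23049728]), 'ee_rot': array([ 9.83500362e-01,  1.80904734e-01, -1.45729687e-04, -7.03246150e-04]), 'ft_force': array([-0.42438654,  0.19715011, -0.14340254]), 'torque': array([ 0.04799747, -0.03671835, -0.06275511]), 'grasp_force': 0.0, 'grip_width': 0.997838970059801}
top [[453.87053177462496, 0.0, 275.86499454110833], [0.0, 453.87053177462496, 216.7658455608121], [0.0, 0.0, 1.0]] 0.020519552657293275 [[0.019454232149577207, -0.9981933740037827, 0.0568464681964925, 0.42018138589539333], [-0.9995427102653779, -0.018101084094567663, 0.02422232668312938, 0.05604013487396707], [-0.023149583296750865, -0.0572916996566332, -0.9980890531128179, 1.4104317203393097], [0.0, 0.0, 0.0, 1.0]]
scene [[423.05613513556386, 0.0, 279.3051280008063], [0.0, 423.05613513556386, 215.4404344525305], [0.0, 0.0, 1.0]] -0.006631783121268313 [[-0.7690382221925732, 0.4020735658548633, -0.496907496872045, 0.9998167636266829], [0.6389497947933409, 0.4616815793903267, -0.615299340959505, 0.677531348961523], [-0.017982562120955895, -0.7906876544454254, -0.611955603428188, 0.6731751117710834], [0.0, 0.0, 0.0, 1.0]]
```

View pics/top0.png

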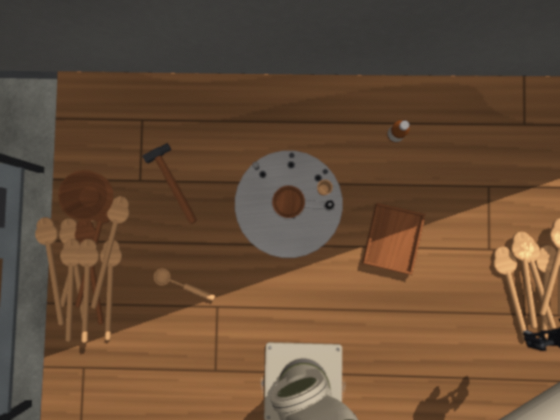

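View pics/scene0.png

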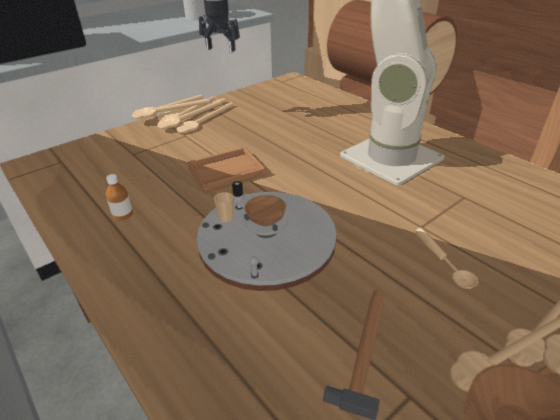

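The top view shows the plate at (289,204), the knob at (329,205), the cup at (324,188), holes at (319,178), (291,164) and (263,174), and the tray at (394,239). The ball post looks to be by the last hole; I'll zoom in to confirm that.

```bash
cat > h.py <<'E'
from workcell import *
import numpy as np, cv2
def px2w(c,u,v,z):
    K=c["mtx"];d=np.array([c["k1"]])
    p=np.array([(u-K[0,2])/K[0,0],(v-K[1,2])/K[1,1]]);q=p.copy()
    for _ in range(20): q=p/(1+c["k1"]*(q@q))
    E=c["extrinsics"];r=E[:3,:3]@np.array([q[0],q[1],1]);t=E[:3,3]
    return t+r*(z-t[2])/r[2]
def w2px(c,P):
    E=c["extrinsics"];X=E[:3,:3].T@(np.asarray(P,float)-E[:3,3]);q=X[:2]/X[2];q=q*(1+c["k1"]*(q@q))
    K=c["mtx"];return np.array([K[0,0]*q[0]+K[0,2],K[1,1]*q[1]+K[1,2]])
def crop(c,x0,x1,y0,y1,s,name):
    cv2.imwrite(name,cv2.resize(c["img"][y0:y1,x0:x1,::-1],None,fx=s,fy=s,interpolation=cv2.INTER_CUBIC))
E
python3 - <<'E'
from h import *
c=camera("top");s=camera("scene")
a=cv2.resize(c["img"][145:285,225:435,::-1],None,fx=3.8,fy=3.8,interpolation=cv2.INTER_CUBIC)
cv2.imwrite("pics/tz.png",a)
crop(s,185,345,145,285,4,"pics/sz.png")
for n,u,v,z in[("plate",289,204,.03),("knob",329,205,.102),("cup",324,188,.092),("h1",319,178,.03),("h2",291,164,.03),("h3",263,174,.03),("ball",256,167,.072)]:
    print(n,px2w(c,u,v,z).round(4))
E
```

```text
plate [0.5385 0.0502 0.03  ]
knob [ 0.5315 -0.0648  0.102 ]
cup [ 0.5817 -0.0506  0.092 ]
h1 [ 0.6198 -0.0399  0.03  ]
h2 [0.6616 0.0463 0.03  ]
h3 [0.6294 0.1315 0.03  ]
ball [0.6436 0.1505 0.072 ]
```

View pics/tz.png

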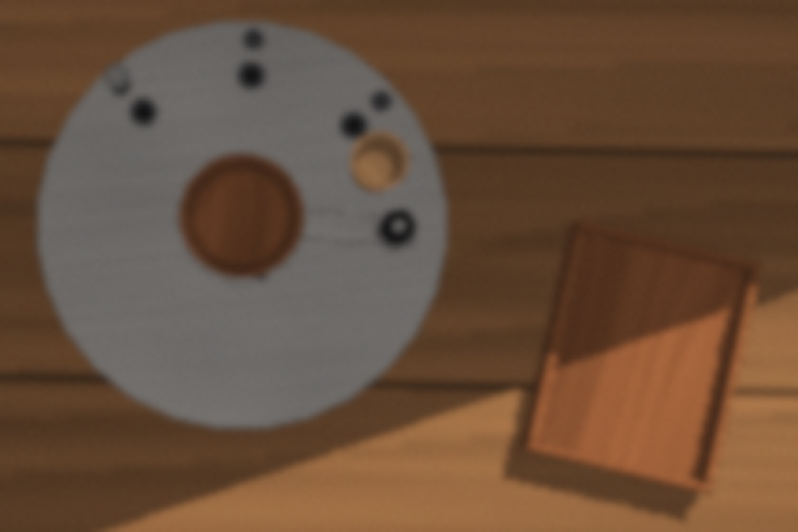

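View pics/sz.png

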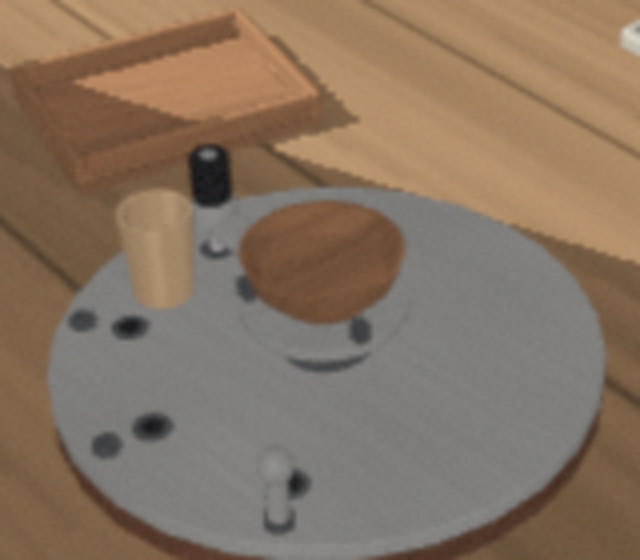

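Both views agree: the ball post stands by hole3, at top-crop (120,78) and scene-crop (277,465). Flat studs mark holes 1 and 2. The cup stands next to hole1. Next I fit the poses from these pixels.

```bash
cat > fit.py <<'E'
from h import *
from scipy.optimize import least_squares
c=camera("top");s=camera("scene")
T=lambda u,v:((u+.5)/3.8-.5+225,(v+.5)/3.8-.5+145)
S=lambda u,v:((u+.5)/4-.5+185,(v+.5)/4-.5+145)
def P(x,deg,r,z):
    a=x[2]+np.deg2rad(deg);return [x[0]+r*np.cos(a),x[1]+r*np.sin(a),z]
obs=[(c,T(353,125),-55,.12,.03),(c,T(251,75),-10,.12,.03),(c,T(144,111),35,.12,.03),(c,T(381,101),-55,.149,.036),(c,T(254,39),-10,.149,.036),(c,T(398,227),-100,.12,.102),(c,T(242,225),0,0,.03),(c,T(241,214),0,0,.1),
(s,S(130,326),-55,.12,.03),(s,S(153,426),-10,.12,.03),(s,S(209,152),-100,.12,.102),(s,S(276,464),35,.149,.072),(s,S(82,320),-55,.149,.036),(s,S(106,445),-10,.149,.036)]
for name,sel in(("both",obs),("top",obs[:8])):
    f=lambda x:np.concatenate([w2px(o[0],P(x,*o[2:]))-o[1] for o in sel])
    r=least_squares(f,[.54,.05,0],loss="soft_l1");x=r.x
    print(name,x.round(4),r.fun.round(1))
    print([np.round(P(x,d,.12,.03),4).tolist() for d in(-100,-55,-10,35)])
print("cup top",px2w(c,*T(378,161),.092).round(4))
f=lambda p:np.concatenate([w2px(c,[*p,.092])-T(378,161),w2px(s,[*p,.092])-S(156,207),w2px(s,[*p,.03])-S(162,292)])
r=least_squares(f,[.58,-.05]);print("cup",r.x.round(4),r.fun.round(1))
k=[px2w(c,*T(*q),.028).round(4) for q in((574,226),(755,268),(706,488),(527,450))]
print("tray",k,np.mean(k,0),np.linalg.norm(k[1]-k[0]),np.linalg.norm(k[2]-k[1]))
E
python3 fit.py
```

```text
both [0.5387 0.0538 0.1281] [-0.2  0.5 -0.3  0.6 -0.6  0.8 -0.3  0.3 -0.5  0.3  0.1  0.1 -0.5  0.1
 -0.2  0.9 -0.5  0.4 -0.6  0.3 -0.7  0.5 -0.6  0.1 -0.4 -0.9 -0.4 -0.9]
[[0.5332, -0.066, 0.03], [0.6196, -0.0349, 0.03], [0.6586, 0.0483, 0.03], [0.6274, 0.1347, 0.03]]
top [0.5403 0.0534 0.1211] [ 0.1  0.2  0.1  0.1 -0.2  0.1  0.1  0.  -0.  -0.2  0.2 -0.2 -0.3 -0.4
 -0.   0.4]
[[0.5339, -0.0664, 0.03], [0.6205, -0.0359, 0.03], [0.6601, 0.047, 0.03], [0.6296, 0.1336, 0.03]]
cup top [ 0.5847 -0.0508  0.092 ]
cup [ 0.5833 -0.0508] [-0.   0.5 -0.6  0.6  0.3 -0.2]
tray [array([ 0.5429, -0.2129,  0.028 ]), array([ 0.5119, -0.3561,  0.028 ]), array([ 0.337 , -0.3179,  0.028 ]), array([ 0.3638, -0.1771,  0.028 ])] [ 0.4389 -0.266   0.028 ] 0.1465170297269229 0.17902304320952653
```

```bash
cat > d.py <<'E'
import sys
from h import *
from scipy.spatial.transform import Rotation as R
o=get_obs();q=R.from_quat(o["ee_rot"]);t=np.array([float(a) for a in sys.argv[1:4]])
print("clk",round(o["clock"],2),"pos",o["position"].round(4),"xang",np.rad2deg(np.arctan2(*q.as_matrix()[[1,0],0])).round(2),"tilt",q.as_matrix()[:,2].round(4),"F",o["ft_force"].round(1),"grip",round(o["grip_width"],3),round(o["grasp_force"],1))
d=q.inv().apply(t-o["position"]);print("delta tool",d.round(4),np.linalg.norm(d).round(3))
E
python3 d.py 0.584 -0.051 0.16
```

```text
clk 0.3 pos [ 0.2224 -0.584   0.231 ] xang 20.85 tilt [-2.e-04  4.e-04 -1.e+00] F [-0.3 -0.5  0.3] grip 1.0 0.0
delta tool [ 0.5276 -0.3694  0.0712] 0.648
```

>>> jog_arm:
  plan:
    - [[0, 0, 0], [0.03, -0.021, 0], 0.085]
    - [[0, 0, 0], [0.06, -0.042, 0], 0.085]
    - [[0, 0, 0], [0.09, -0.063, 0], 0.07]
    - [[0, 0, 0], [0.12, -0.084, 0], 0.07]
    - [[0, 0, 0], [0.15, -0.105, 0], 0.066]
    - [[0, 0, 0], [0.18, -0.126, 0], 0.066]
    - [[0, 0, 0], [0.21, -0.147, 0], 0.066]
    - [[0, 0, 0], [0.24, -0.168, 0], 0.066]
  force: 30

```text
clock: 0.97
position: [0.3876, -0.3401, 0.2315]
ee_rot: [0.984, 0.181, 0.0, 0.0]
ft_force: [1.6, -0.1, -0.3]
grip_width: 0.774
grasp_force: 0.0
```

>>> jog_arm:
  plan:
    - [[0, 0, 0], [0.036, -0.025, 0.01], 0.066]
    - [[0, 0, 0], [0.072, -0.05, 0.02], 0.066]
    - [[0, 0, 0], [0.108, -0.075, 0.03], 0.066]
    - [[0, 0, 0], [0.144, -0.1, 0.04], 0.066]
    - [[0, 0, 0], [0.18, -0.126, 0.05], 0.066]
    - [[0, 0, 0], [0.216, -0.151, 0.06], 0.066]
    - [[0, 0, 0], [0.252, -0.176, 0.065], 0.066]
    - [[0, 0, 0], [0.287, -0.201, 0.071], 0.066]

```text
clock: 1.63
position: [0.5708, -0.0703, 0.1634]
ee_rot: [0.984, 0.181, -0.0, 0.0]
ft_force: [1.1, -0.1, 1.1]
grip_width: 0.777
grasp_force: 0.0
```

```bash
python3 d.py 0.584 -0.051 0.046; python3 -c "
from h import *
s=camera('scene');crop(s,185,345,105,265,4,'pics/s1.png')"
```

```text
clk 1.63 pos [ 0.5708 -0.0703  0.1634] xang 20.81 tilt [-0.e+00 -2.e-04 -1.e+00] F [ 1.1 -0.1  1.1] grip 0.777 0.0
delta tool [ 0.0192 -0.0133  0.1174] 0.12
```

View pics/s1.png

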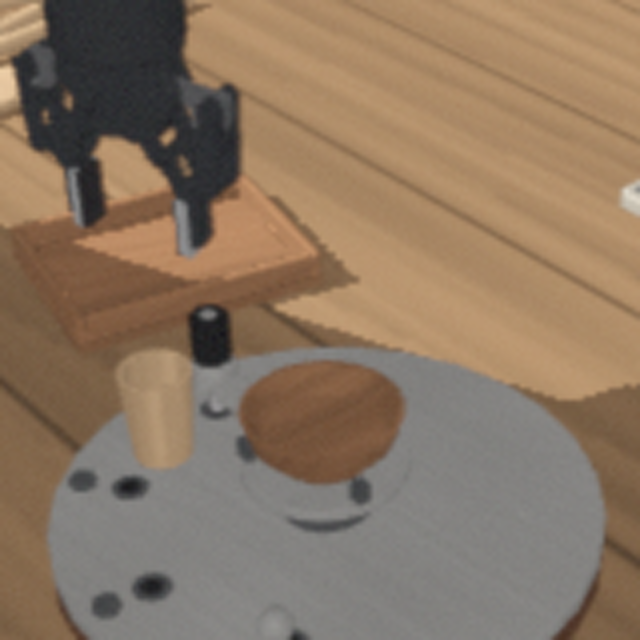

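The gripper is open and just short of the cup, about 24 mm behind the commanded pose. I'll let it settle, then check.

>>> jog_arm:
  plan:
    - [[0, 0, 0], [0, 0, 0], 0.066]
    - [[0, 0, 0], [0, 0, 0], 0.066]
    - [[0, 0, 0], [0, 0, 0], 0.066]

```text
clock: 1.93
position: [0.5699, -0.073, 0.1638]
ee_rot: [0.984, 0.18, -0.0, 0.0]
ft_force: [-0.3, -0.4, -0.3]
grip_width: 0.777
grasp_force: 0.0
```

```bash
python3 d.py 0.584 -0.051 0.046; python3 -c "
from h import *
s=camera('scene');t=camera('top');crop(s,185,345,105,265,3.7,'pics/a.png')
a=cv2.imread('pics/a.png');b=cv2.resize(t['img'][150:230,270:350,::-1],(208,208));cv2.imwrite('pics/s2.png',np.hstack([a,cv2.copyMakeBorder(b,0,384,0,0,0)]))"
```

```text
clk 1.93 pos [ 0.5699 -0.073   0.1638] xang 20.77 tilt [-2.e-04 -7.e-04 -1.e+00] F [-0.3 -0.4 -0.3] grip 0.777 0.0
delta tool [ 0.0211 -0.0156  0.1177] 0.121
```

View pics/s2.png

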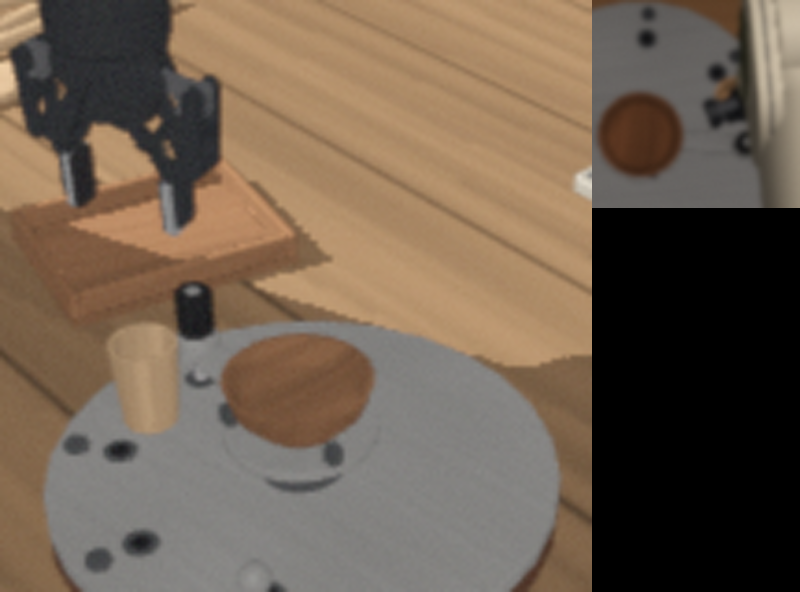

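The TCP is settled 26 mm short of the cup, with nothing touched. I'll centre over the cup, then lower.

>>> jog_arm:
  plan:
    - [[0, 0, 0], [0.011, -0.008, 0], 0.06]
    - [[0, 0, 0], [0.022, -0.016, 0], 0.06]
    - [[0, 0, 0], [0.022, -0.016, 0.02], 0.06]
    - [[0, 0, 0], [0.022, -0.016, 0.04], 0.06]
    - [[0, 0, 0], [0.022, -0.016, 0.05], 0.06]
    - [[0, 0, 0], [0.022, -0.016, 0.05], 0.06]

```text
clock: 2.53
position: [0.5836, -0.0492, 0.1115]
ee_rot: [0.984, 0.181, -0.002, -0.0]
ft_force: [0.4, -0.2, -0.2]
grip_width: 0.703
grasp_force: 0.0
```

```bash
python3 d.py 0.5845 -0.051 0.046; python3 -c "
from h import *
s=camera('scene');crop(s,195,295,135,235,6,'pics/s3.png')"
```

```text
clk 2.53 pos [ 0.5836 -0.0492  0.1115] xang 20.82 tilt [-3.7e-03  3.0e-04 -1.0e+00] F [ 0.4 -0.2 -0.2] grip 0.703 0.0
delta tool [0.0004 0.0021 0.0655] 0.066
```

View pics/s3.png

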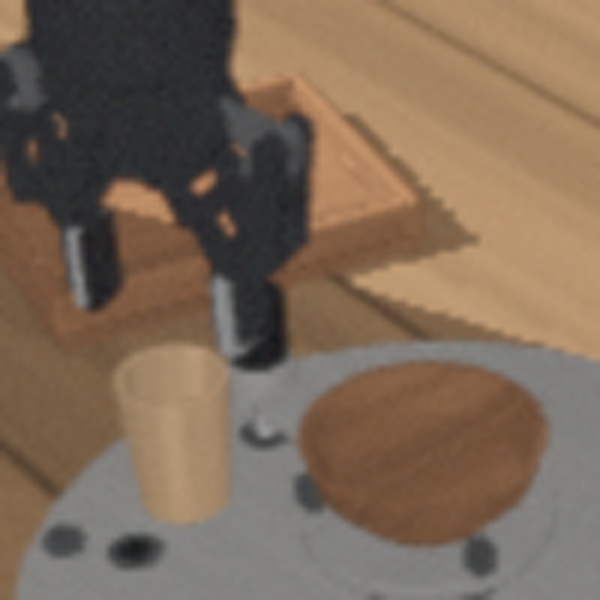

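The open fingers straddle the cup line (tips at crop (95,305) and (255,365)), about 20 mm above the rim. I'll descend.

>>> jog_arm:
  plan:
    - [[0, 0, 0], [0.001, 0.002, 0.02], 0.06]
    - [[0, 0, 0], [0.001, 0.002, 0.035], 0.06]
    - [[0, 0, 0], [0.001, 0.002, 0.05], 0.06]
    - [[0, 0, 0], [0.001, 0.002, 0.065], 0.06]
    - [[0, 0, 0], [0.001, 0.002, 0.065], 0.06]
    - [[0, 0, 0], [0.001, 0.002, 0.065], 0.06]

```text
clock: 3.08
position: [0.587, -0.0507, 0.0496]
ee_rot: [0.984, 0.181, 0.0, 0.0]
ft_force: [1.0, 0.0, 0.4]
grip_width: 0.702
grasp_force: 0.0
```

>>> jog_arm:
  plan:
    - [[0, 0, 0], [0, 0, 0], 0.02]
    - [[0, 0, 0], [0, 0, 0], 0.02]
    - [[0, 0, 0], [0, 0, 0], 0.02]
    - [[0, 0, 0], [0, 0, 0], 0.02]
    - [[0, 0, 0], [0, 0, 0], 0.02]
    - [[0, 0, 0], [0, 0, 0], 0.02]
  force: 30

```text
clock: 3.58
position: [0.5879, -0.0505, 0.0506]
ee_rot: [0.983, 0.181, 0.001, 0.0]
ft_force: [-1.0, 0.7, 6.8]
grip_width: 0.507
grasp_force: 29.8
```

```bash
python3 d.py 0.439 -0.266 0.16; python3 -c "
from h import *
s=camera('scene');crop(s,195,295,135,235,6,'pics/s4.png')"
```

```text
clk 3.58 pos [ 0.5879 -0.0505  0.0506] xang 20.85 tilt [ 2.9e-03 -4.0e-04 -1.0e+00] F [-1.   0.7  6.8] grip 0.507 29.8
delta tool [-0.2155  0.1486 -0.1097] 0.284
```

View pics/s4.png

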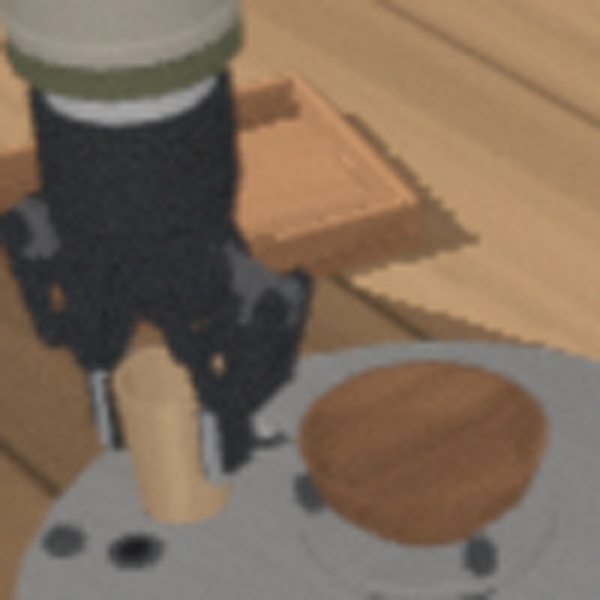

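The cup is held upright between the pads at 43 mm opening with 30 N. Now I lift it straight up and carry it to the tray.

>>> jog_arm:
  plan:
    - [[0, 0, 0], [0, 0, -0.015], 0.02]
    - [[0, 0, 0], [0, 0, -0.035], 0.02]
    - [[0, 0, 0], [0, 0, -0.06], 0.02]
    - [[0, 0, 0], [0, 0, -0.085], 0.02]
    - [[0, 0, 0], [0, 0, -0.1], 0.02]
    - [[0, 0, 0], [-0.015, 0.01, -0.11], 0.02]
    - [[0, 0, 0], [-0.035, 0.024, -0.11], 0.02]
    - [[0, 0, 0], [-0.055, 0.038, -0.11], 0.02]

```text
clock: 4.3
position: [0.549, -0.1057, 0.1602]
ee_rot: [0.983, 0.182, 0.001, 0.0]
ft_force: [-0.7, -0.2, -0.8]
grip_width: 0.509
grasp_force: 30.7
```

>>> jog_arm:
  plan:
    - [[0, 0, 0], [-0.022, 0.015, 0], 0.02]
    - [[0, 0, 0], [-0.044, 0.03, 0], 0.02]
    - [[0, 0, 0], [-0.066, 0.045, 0], 0.02]
    - [[0, 0, 0], [-0.088, 0.061, 0], 0.02]
    - [[0, 0, 0], [-0.11, 0.076, 0], 0.02]
    - [[0, 0, 0], [-0.132, 0.091, 0], 0.02]
    - [[0, 0, 0], [-0.148, 0.102, 0], 0.02]
    - [[0, 0, 0], [-0.158, 0.109, 0], 0.02]

```text
clock: 4.97
position: [0.4383, -0.266, 0.1594]
ee_rot: [0.984, 0.18, -0.0, 0.001]
ft_force: [0.4, 0.3, -0.3]
grip_width: 0.511
grasp_force: 30.7
```

>>> jog_arm:
  plan:
    - [[0, 0, 0], [0, 0, 0], 0.02]
    - [[0, 0, 0], [0, 0, 0], 0.02]
    - [[0, 0, 0], [0, 0, 0], 0.02]

```text
clock: 5.22
position: [0.4407, -0.2627, 0.1591]
ee_rot: [0.983, 0.182, 0.0, 0.0]
ft_force: [-0.6, -0.1, -0.7]
grip_width: 0.507
grasp_force: 30.7
```

```bash
python3 d.py 0.439 -0.266 0.03
```

```text
clk 5.22 pos [ 0.4407 -0.2627  0.1591] xang 20.91 tilt [ 7.e-04  1.e-04 -1.e+00] F [-0.6 -0.1 -0.7] grip 0.507 30.7
delta tool [-0.0028  0.0024  0.1291] 0.129
```

>>> jog_arm:
  plan:
    - [[0, 0, 0], [0, 0, 0.02], 0.02]
    - [[0, 0, 0], [0, 0, 0.045], 0.02]
    - [[0, 0, 0], [0, 0, 0.07], 0.02]
    - [[0, 0, 0], [0, 0, 0.09], 0.02]
    - [[0, 0, 0], [0, 0, 0.105], 0.02]
    - [[0, 0, 0], [0, 0, 0.115], 0.02]
    - [[0, 0, 0], [0, 0, 0.12], 0.02]
    - [[0, 0, 0], [0, 0, 0.123], 0.02]

```text
clock: 5.88
position: [0.4404, -0.263, 0.0356]
ee_rot: [0.983, 0.181, 0.0, -0.0]
ft_force: [-0.4, 0.3, -0.2]
grip_width: 0.509
grasp_force: 30.7
```

>>> jog_arm:
  plan:
    - [[0, 0, 0], [0, 0, 0.002], 0.02]
    - [[0, 0, 0], [0, 0, 0.004], 0.02]
    - [[0, 0, 0], [0, 0, 0.006], 0.02]
    - [[0, 0, 0], [0, 0, 0.007], 0.02]
    - [[0, 0, 0], [0, 0, 0.007], 0.02]

```text
clock: 6.3
position: [0.44, -0.2638, 0.0289]
ee_rot: [0.984, 0.181, 0.0, 0.0]
ft_force: [-0.8, 0.5, -0.7]
grip_width: 0.51
grasp_force: 30.7
```

```bash
python3 d.py 0.439 -0.266 0.03; python3 -c "
from h import *
s=camera('scene');crop(s,175,285,85,195,5.4,'pics/s5.png')"
```

```text
clk 6.3 pos [ 0.44   -0.2638  0.0289] xang 20.84 tilt [ 3.e-04 -3.e-04 -1.e+00] F [-0.8  0.5 -0.7] grip 0.51 30.7
delta tool [-0.0017  0.0017 -0.0011] 0.003
```

View pics/s5.png

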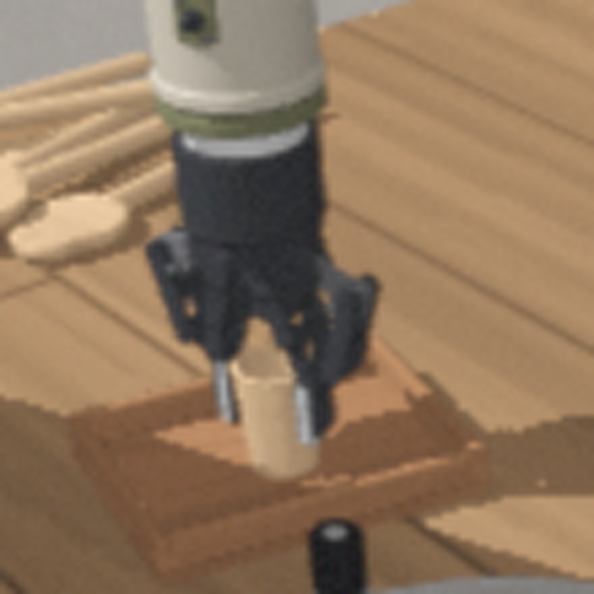

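The cup is upright over the tray floor, with the walls all clear. There is no contact force yet, so I'll creep down.

>>> jog_arm:
  plan:
    - [[0, 0, 0], [0, 0, 0.001], 0.02]
    - [[0, 0, 0], [0, 0, 0.001], 0.02]

```text
clock: 6.52
position: [0.4404, -0.2638, 0.0286]
ee_rot: [0.983, 0.181, 0.0, 0.0]
ft_force: [-1.8, 1.7, 7.0]
grip_width: 0.511
grasp_force: 30.7
```

>>> jog_arm:
  plan:
    - [[0, 0, 0], [0, 0, 0.001], 0.02]
    - [[0, 0, 0], [0, 0, 0.001], 0.02]

```text
clock: 6.68
position: [0.4408, -0.2638, 0.0285]
ee_rot: [0.983, 0.181, 0.001, 0.001]
ft_force: [-5.6, 4.5, 18.0]
grip_width: 0.509
grasp_force: 30.8
```

Contact. I'll back off the press, then release and rise.

>>> jog_arm:
  plan:
    - [[0, 0, 0], [0, 0, -0.0015], 0.02]
    - [[0, 0, 0], [0, 0, -0.0015], 0.045]
    - [[0, 0, 0], [0, 0, -0.0015], 0.05]
    - [[0, 0, 0], [0, 0, -0.0015], 0.06]
    - [[0, 0, 0], [0, 0, -0.0015], 0.07]
    - [[0, 0, 0], [0, 0, -0.0015], 0.07]

```text
clock: 7.18
position: [0.4399, -0.2637, 0.0281]
ee_rot: [0.984, 0.181, -0.0, -0.0]
ft_force: [-0.4, 0.3, -0.4]
grip_width: 0.817
grasp_force: 0.0
```

>>> jog_arm:
  plan:
    - [[0, 0, 0], [0, 0, -0.015], 0.07]
    - [[0, 0, 0], [0, 0, -0.035], 0.07]
    - [[0, 0, 0], [0, 0, -0.06], 0.07]
    - [[0, 0, 0], [0, 0, -0.09], 0.07]
    - [[0, 0, 0], [0, 0, -0.12], 0.07]
    - [[0, 0, 0], [0, 0, -0.15], 0.07]
    - [[0, 0, 0], [0, 0, -0.15], 0.07]

```text
clock: 7.77
position: [0.4425, -0.2649, 0.1842]
ee_rot: [0.983, 0.181, 0.003, 0.003]
ft_force: [1.1, -0.6, 0.1]
grip_width: 0.818
grasp_force: 0.0
```

```bash
python3 d.py 0.5336 -0.066 0.15; python3 -c "
from h import *
s=camera('scene')['img'].copy();t=camera('top')
a=cv2.imread('pics/s5.png')
# cup colour blob in tray region (compare with expected upright silhouette)
s2=camera('scene')
print('rim exp',w2px(s2,[.4408,-.2638,.07]),'foot exp',w2px(s2,[.4408,-.2638,.008]))
h=cv2.cvtColor(s,cv2.COLOR_RGB2HSV);print([h[int(v),int(w2px(s2,[.4408,-.2638,.04])[0])].tolist() for v in range(140,182,3)])
print([s[int(w2px(s2,[.4408,-.2638,.04])[1]),u].tolist() for u in range(215,240,2)])
"
```

```text
clk 7.77 pos [ 0.4425 -0.2649  0.1842] xang 20.85 tilt [ 0.0072 -0.0047 -1.    ] F [ 1.1 -0.6  0.1] grip 0.818 0.0
delta tool [ 0.1558 -0.1537  0.0339] 0.221
rim exp [223.8671698  152.50784824] foot exp [225.89990576 170.7961283 ]
[[16, 102, 183], [16, 99, 182], [16, 103, 180], [16, 86, 201], [17, 91, 163], [16, 89, 178], [16, 88, 189], [16, 85, 187], [16, 88, 186], [16, 84, 188], [16, 87, 187], [13, 104, 140], [13, 125, 112], [13, 128, 132]]
[[124, 88, 62], [137, 99, 69], [191, 153, 115], [200, 171, 135], [191, 161, 126], [186, 156, 123], [168, 142, 109], [166, 138, 108], [161, 135, 105], [159, 126, 95], [184, 136, 98], [186, 137, 101], [185, 138, 100]]
```

The colour profile along the expected cup axis matches an upright cup (rim at about row 149, foot at about 171). Next I move above the knob, turning the tool so the fingers close tangentially at hole3.

>>> jog_arm:
  plan:
    - [[0, 0, -0.05], [0.02, -0.02, 0], 0.07]
    - [[0, 0, -0.1], [0.042, -0.042, 0], 0.06]
    - [[0, 0, -0.15], [0.064, -0.063, 0], 0.06]
    - [[0, 0, -0.2], [0.086, -0.085, 0], 0.06]
    - [[0, 0, -0.25], [0.108, -0.106, 0], 0.055]
    - [[0, 0, -0.3], [0.13, -0.128, 0], 0.055]
    - [[0, 0, -0.34], [0.147, -0.145, 0], 0.055]
    - [[0, 0, -0.37], [0.156, -0.154, 0], 0.055]

```text
clock: 8.58
position: [0.531, -0.0607, 0.1768]
ee_rot: [0.932, 0.361, -0.001, -0.001]
ft_force: [0.7, 0.1, 0.0]
grip_width: 0.645
grasp_force: 0.0
```

>>> jog_arm:
  plan:
    - [[0, 0, 0], [0, 0, 0.01], 0.05]
    - [[0, 0, 0], [0, 0, 0.025], 0.05]
    - [[0, 0, 0], [0, 0, 0.04], 0.05]
    - [[0, 0, 0], [0, 0, 0.05], 0.05]
    - [[0, 0, 0], [0, 0, 0.05], 0.05]
    - [[0, 0, 0], [0, 0, 0.05], 0.05]

```text
clock: 9.08
position: [0.5302, -0.0652, 0.1275]
ee_rot: [0.934, 0.358, -0.001, -0.0]
ft_force: [0.7, 1.6, -0.4]
grip_width: 0.59
grasp_force: 0.0
```

```bash
python3 d.py 0.5337 -0.0663 0.074; python3 - <<'E'
import sys;sys.argv=['',];exec(open('fit.py').read().split("for name,sel")[0])
f=lambda x:np.concatenate([w2px(o[0],P(x,*o[2:]))-o[1] for o in obs]+[0*x])
# knob located at present in both views (black blob near expectation)
for cam in(c,s):
    e=w2px(cam,[.5337,-.0663,.09]);x,y=map(int,e);g=cam["img"][y-14:y+15,x-14:x+15].max(2)
    n,l,st,ce=cv2.connectedComponentsWithStats((g<55).astype(np.uint8));print(e,[(ce[i]+[x-14,y-14],st[i][4]) for i in range(1,n)])
E
```

```text
clk 9.08 pos [ 0.5302 -0.0652  0.1275] xang 41.96 tilt [-1.8e-03  1.0e-04 -1.0e+00] F [ 0.7  1.6 -0.4] grip 0.59 0.0
delta tool [0.002  0.0032 0.0535] 0.054
[329.14046584 204.58620218] [(array([320.52727273, 207.98181818]), np.int32(110))]
[236.31425645 187.25068545] [(array([237.16190476, 189.18095238]), np.int32(105))]
```

>>> jog_arm:
  plan:
    - [[0, 0, 0], [0.002, 0.003, 0.005], 0.05]
    - [[0, 0, 0], [0.002, 0.003, 0.018], 0.05]
    - [[0, 0, 0], [0.002, 0.003, 0.031], 0.05]
    - [[0, 0, 0], [0.002, 0.003, 0.044], 0.05]
    - [[0, 0, 0], [0.002, 0.003, 0.0515], 0.05]
    - [[0, 0, 0], [0.002, 0.003, 0.0515], 0.05]
    - [[0, 0, 0], [0.002, 0.003, 0.0515], 0.05]

```text
clock: 9.77
position: [0.5342, -0.0651, 0.0764]
ee_rot: [0.933, 0.359, -0.0, -0.0]
ft_force: [-0.2, 0.1, 0.8]
grip_width: 0.588
grasp_force: 0.0
```

>>> jog_arm:
  plan:
    - [[0, 0, 0], [0, 0, 0], 0.035]
    - [[0, 0, 0], [0, 0, 0], 0.03]
    - [[0, 0, 0], [0, 0, 0], 0.01]
    - [[0, 0, 0], [0, 0, 0], 0.01]
    - [[0, 0, 0], [0, 0, 0], 0.01]
    - [[0, 0, 0], [0, 0, 0], 0.01]
    - [[0, 0, 0], [0, 0, 0], 0.01]
  force: 40

```text
clock: 10.35
position: [0.535, -0.0651, 0.0775]
ee_rot: [0.933, 0.359, 0.001, 0.0]
ft_force: [-0.9, 0.4, 6.4]
grip_width: 0.293
grasp_force: 39.2
```

```bash
python3 d.py 0.5337 -0.0663 0.074
```

```text
clk 10.35 pos [ 0.535  -0.0651  0.0775] xang 42.05 tilt [ 1.4e-03 -2.0e-04 -1.0e+00] F [-0.9  0.4  6.4] grip 0.293 39.2
delta tool [-0.0018  0.      0.0035] 0.004
```

>>> jog_arm:
  plan:
    - [[0, 0, 0], [0, 0, -0.003], 0.01]
    - [[0, 0, 0], [0, 0, -0.006], 0.01]
    - [[0, 0, 0], [0, 0, -0.009], 0.01]
    - [[0, 0, 0], [0, 0, -0.012], 0.01]
    - [[0, 0, 0], [0, 0, -0.015], 0.01]
    - [[0, 0, 0], [0, 0, -0.016], 0.01]
    - [[0, 0, 0], [0, 0, -0.016], 0.01]

```text
clock: 10.93
position: [0.534, -0.0651, 0.0927]
ee_rot: [0.933, 0.359, -0.0, -0.0]
ft_force: [-1.6, 1.8, -9.0]
grip_width: 0.283
grasp_force: 39.7
```

```bash
python3 d.py 0.5337 -0.0663 0.0905
```

```text
clk 10.93 pos [ 0.534  -0.0651  0.0927] xang 42.05 tilt [-7.e-04  1.e-04 -1.e+00] F [-1.6  1.8 -9. ] grip 0.283 39.7
delta tool [-0.0011  0.0007  0.0022] 0.003
```

```bash
cat > arc.py <<'E'
import sys
from h import *
from scipy.spatial.transform import Rotation as R
a0,a1,n=float(sys.argv[1]),float(sys.argv[2]),int(sys.argv[3])
C=np.array([.5395,.0536]) if len(sys.argv)<6 else np.array([float(sys.argv[4]),float(sys.argv[5])])
p0=np.arctan2(-.0660-.0536,.5338-.5395)
o=get_obs();q=R.from_quat(o["ee_rot"])
k=lambda a:np.array([*(C+.12*np.array([np.cos(p0+a),np.sin(p0+a)])),0])
for a in np.linspace(a0,a1,n+1)[1:]: print(round(a,3),q.inv().apply(k(a)-k(a0)).round(4).tolist())
E
python3 arc.py 0 0.785 8
```

```text
0.098 [0.0088, 0.0079, -0.0]
0.196 [0.0182, 0.0148, -0.0]
0.294 [0.0284, 0.0209, -0.0]
0.392 [0.039, 0.0259, -0.0]
0.491 [0.0501, 0.0298, -0.0]
0.589 [0.0615, 0.0326, -0.0]
0.687 [0.0732, 0.0343, -0.0001]
0.785 [0.0849, 0.0348, -0.0001]
```

>>> jog_arm:
  plan:
    - [[0, 0, 0], [0.009, 0.008, 0], 0.01]
    - [[0, 0, 0], [0.018, 0.015, 0], 0.01]
    - [[0, 0, 0], [0.028, 0.021, 0], 0.01]
    - [[0, 0, 0], [0.039, 0.026, 0], 0.01]
    - [[0, 0, 0], [0.05, 0.03, 0], 0.01]
    - [[0, 0, 0], [0.0615, 0.0325, 0], 0.01]
    - [[0, 0, 0], [0.073, 0.034, 0], 0.01]
    - [[0, 0, 0], [0.085, 0.035, 0], 0.01]

```text
clock: 11.6
position: [0.6205, -0.035, 0.0918]
ee_rot: [0.934, 0.358, -0.001, -0.0]
ft_force: [-3.8, 0.5, -8.4]
grip_width: 0.292
grasp_force: 39.9
```

>>> jog_arm:
  plan:
    - [[0, 0, 0], [0, 0, 0], 0.01]
    - [[0, 0, 0], [0, 0, 0], 0.01]

```text
clock: 11.77
position: [0.6211, -0.0342, 0.0924]
ee_rot: [0.933, 0.359, 0.0, -0.0]
ft_force: [1.3, 0.7, -9.2]
grip_width: 0.295
grasp_force: 40.0
```

```bash
python3 d.py 0.6205 -0.0355 0.0905;python3 arc.py 0.785 1.571 8
```

```text
clk 11.77 pos [ 0.6211 -0.0342  0.0924] xang 42.07 tilt [-0.e+00  2.e-04 -1.e+00] F [ 1.3  0.7 -9.2] grip 0.295 40.0
delta tool [-0.0013  0.0006  0.0019] 0.002
0.883 [0.0118, -0.0006, 0.0]
0.982 [0.0234, -0.0024, 0.0]
1.08 [0.0348, -0.0053, 0.0]
1.178 [0.0459, -0.0093, 0.0]
1.276 [0.0566, -0.0144, 0.0]
1.374 [0.0667, -0.0205, 0.0]
1.473 [0.0761, -0.0275, 0.0]
1.571 [0.0848, -0.0355, 0.0]
```

>>> jog_arm:
  plan:
    - [[0, 0, 0], [0.012, -0.0005, 0], 0.01]
    - [[0, 0, 0], [0.0235, -0.0025, 0], 0.01]
    - [[0, 0, 0], [0.035, -0.0055, 0], 0.01]
    - [[0, 0, 0], [0.046, -0.0095, 0], 0.01]
    - [[0, 0, 0], [0.0565, -0.0145, 0], 0.01]
    - [[0, 0, 0], [0.0665, -0.0205, 0], 0.01]
    - [[0, 0, 0], [0.076, -0.0275, 0], 0.01]
    - [[0, 0, 0], [0.085, -0.0355, 0], 0.01]

```text
clock: 12.43
position: [0.6607, 0.0503, 0.0928]
ee_rot: [0.933, 0.359, 0.0, 0.0]
ft_force: [-0.2, -1.9, -9.1]
grip_width: 0.289
grasp_force: 40.3
```

>>> jog_arm:
  plan:
    - [[0, 0, 0], [0, 0, 0], 0.01]
    - [[0, 0, 0], [0, 0, 0], 0.01]

```text
clock: 12.6
position: [0.6604, 0.0513, 0.093]
ee_rot: [0.933, 0.36, 0.001, -0.001]
ft_force: [0.6, 1.9, -7.8]
grip_width: 0.284
grasp_force: 40.2
```

```bash
python3 d.py 0.6595 0.048 0.0905;python3 arc.py 1.571 2.276 7
```

```text
clk 12.6 pos [0.6604 0.0513 0.093 ] xang 42.18 tilt [ 8.0e-04  1.5e-03 -1.0e+00] F [ 0.6  1.9 -7.8] grip 0.284 40.2
delta tool [-0.0029  0.0018  0.0025] 0.004
1.672 [0.0081, -0.009, 0.0]
1.772 [0.0152, -0.0187, 0.0]
1.873 [0.0214, -0.0291, 0.0001]
1.974 [0.0264, -0.0401, 0.0001]
2.075 [0.0303, -0.0515, 0.0001]
2.175 [0.0331, -0.0633, 0.0001]
2.276 [0.0346, -0.0753, 0.0001]
```

>>> jog_arm:
  plan:
    - [[0, 0, 0], [0.007, -0.008, 0], 0.01]
    - [[0, 0, 0], [0.013, -0.0175, 0], 0.01]
    - [[0, 0, 0], [0.019, -0.028, 0], 0.01]
    - [[0, 0, 0], [0.0235, -0.039, 0], 0.01]
    - [[0, 0, 0], [0.0275, -0.05, 0], 0.01]
    - [[0, 0, 0], [0.03, -0.062, 0], 0.01]
    - [[0, 0, 0], [0.0315, -0.074, 0], 0.01]
    - [[0, 0, 0], [0.0315, -0.074, 0], 0.01]

```text
clock: 13.27
position: [0.6335, 0.1298, 0.0938]
ee_rot: [0.933, 0.36, 0.002, -0.001]
ft_force: [2.7, 4.7, -9.2]
grip_width: 0.289
grasp_force: 40.3
```

>>> jog_arm:
  plan:
    - [[0, 0, 0], [0, 0, 0], 0.01]
    - [[0, 0, 0], [0, 0, 0], 0.01]

```text
clock: 13.43
position: [0.6347, 0.128, 0.0937]
ee_rot: [0.933, 0.359, 0.002, -0.001]
ft_force: [5.6, 5.6, -8.3]
grip_width: 0.289
grasp_force: 40.3
```

```bash
python3 arc.py 0 2.356 1; python3 d.py 0.6285 0.1341 0.0905;  python3 -c "
from h import *
s=camera('scene');crop(s,215,315,165,295,4.6,'pics/s6.png')
import json
print('hole3 px',w2px(s,[.6285,.1341,.03]),'post base',w2px(s,[.6505,.1535,.03]))"
```

```text
2.356 [0.2046, -0.0853, 0.0009]
clk 13.43 pos [0.6347 0.128  0.0937] xang 42.13 tilt [ 0.0029  0.003  -1.    ] F [ 5.6  5.6 -8.3] grip 0.289 40.3
delta tool [-0.0005 -0.0087  0.0032] 0.009
hole3 px [256.07845687 265.67496585] post base [253.33176087 275.42857765]
```

View pics/s6.png

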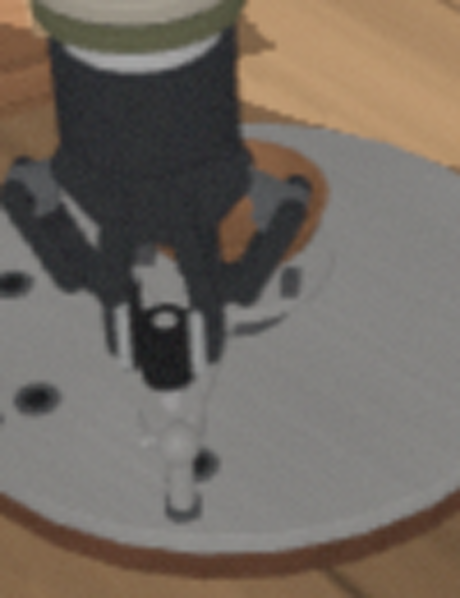

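The grip is on the knob (crop (163,345)), about 9 mm short of hole3 and clear of the post at (180,470). Now the last bit of the swing, which also relaxes the outward force.

>>> jog_arm:
  plan:
    - [[0, 0, 0], [0.001, -0.003, 0], 0.01]
    - [[0, 0, 0], [0.0015, -0.006, 0], 0.01]
    - [[0, 0, 0], [0.0015, -0.0085, 0], 0.01]
    - [[0, 0, 0], [0.0015, -0.0085, 0], 0.01]
    - [[0, 0, 0], [0.0015, -0.0085, 0], 0.01]

```text
clock: 13.9
position: [0.6296, 0.1344, 0.0933]
ee_rot: [0.933, 0.359, 0.001, -0.001]
ft_force: [3.8, 4.9, -9.4]
grip_width: 0.288
grasp_force: 40.3
```

```bash
python3 d.py 0.6285 0.1341 0.0905
```

```text
clk 13.9 pos [0.6296 0.1344 0.0933] xang 42.11 tilt [ 0.0013  0.0019 -1.    ] F [ 3.8  4.9 -9.4] grip 0.288 40.3
delta tool [-0.001  -0.0005  0.0028] 0.003
```

>>> jog_arm:
  plan:
    - [[0, 0, 0], [0.001, 0, 0.002], 0.01]
    - [[0, 0, 0], [0.001, 0, 0.004], 0.01]
    - [[0, 0, 0], [0.001, 0, 0.006], 0.01]
    - [[0, 0, 0], [0.001, 0, 0.007], 0.01]
    - [[0, 0, 0], [0.001, 0, 0.008], 0.01]
    - [[0, 0, 0], [0.001, 0, 0.008], 0.01]

```text
clock: 14.4
position: [0.6305, 0.1335, 0.0847]
ee_rot: [0.933, 0.359, 0.0, -0.0]
ft_force: [3.2, 4.1, -7.6]
grip_width: 0.287
grasp_force: 40.4
```

```bash
python3 d.py 0.6285 0.1341 0.0775
```

```text
clk 14.4 pos [0.6305 0.1335 0.0847] xang 42.05 tilt [ 5.e-04  6.e-04 -1.e+00] F [ 3.2  4.1 -7.6] grip 0.287 40.4
delta tool [-0.0011 -0.0018  0.0072] 0.008
```

>>> jog_arm:
  plan:
    - [[0, 0, 0], [0.001, 0, 0.002], 0.01]
    - [[0, 0, 0], [0.001, 0, 0.004], 0.01]
    - [[0, 0, 0], [0.001, 0, 0.005], 0.01]
    - [[0, 0, 0], [0.001, 0, 0.006], 0.01]
    - [[0, 0, 0], [0.001, 0, 0.006], 0.01]
    - [[0, 0, 0], [0.001, 0, 0.006], 0.01]

```text
clock: 14.9
position: [0.6306, 0.134, 0.0784]
ee_rot: [0.933, 0.359, -0.0, -0.0]
ft_force: [-1.1, 3.8, -6.0]
grip_width: 0.288
grasp_force: 40.6
```

>>> jog_arm:
  plan:
    - [[0, 0, 0], [0, 0, 0.001], 0.01]
    - [[0, 0, 0], [0, 0, 0.001], 0.02]
    - [[0, 0, 0], [0, 0, 0.001], 0.035]
    - [[0, 0, 0], [0, 0, 0], 0.05]
    - [[0, 0, 0], [0, 0, 0], 0.05]
    - [[0, 0, 0], [0, 0, 0], 0.05]
    - [[0, 0, 0], [0, 0, 0], 0.05]

```text
clock: 15.48
position: [0.6315, 0.1333, 0.0791]
ee_rot: [0.934, 0.358, 0.0, 0.0]
ft_force: [-0.5, -0.2, -0.3]
grip_width: 0.585
grasp_force: 0.0
```

>>> jog_arm:
  plan:
    - [[0, 0, 0], [0, 0, -0.01], 0.05]
    - [[0, 0, 0], [0, 0, -0.025], 0.05]
    - [[0, 0, 0], [0, 0, -0.045], 0.05]
    - [[0, 0, 0], [0, 0, -0.07], 0.05]
    - [[0, 0, 0], [0, 0, -0.1], 0.05]
    - [[0, 0, 0], [0, 0, -0.13], 0.05]
    - [[0, 0, 0], [0, 0, -0.13], 0.05]

```text
clock: 16.07
position: [0.6334, 0.1348, 0.2165]
ee_rot: [0.933, 0.359, 0.005, 0.001]
ft_force: [0.5, -0.1, 1.6]
grip_width: 0.584
grasp_force: 0.0
```

```bash
python3 d.py 0.45 0.0 0.3; python3 - <<'E'
from h import *
s=camera("scene");k=[.6285,.1341]
e=w2px(s,[*k,.086]);x,y=map(int,e);g=s["img"][y-16:y+17,x-14:x+15].max(2)
n,l,st,ce=cv2.connectedComponentsWithStats((g<60).astype(np.uint8))
print("exp home",e,"top",w2px(s,[*k,.102]),"bot",w2px(s,[*k,.07]),"lift10",w2px(s,[*k,.096]),[(ce[i]+[x-14,y-16],st[i]) for i in range(1,n) if st[i][4]>15],x-14,y-16)
r=cv2.cvtColor(s["img"],cv2.COLOR_RGB2GRAY);print(r[int(y)-16:int(y)+17,x].tolist())
E
```

```text
clk 16.07 pos [0.6334 0.1348 0.2165] xang 42.04 tilt [ 0.0094  0.002  -1.    ] F [ 0.5 -0.1  1.6] grip 0.584 0.0
delta tool [-0.2258 -0.0223 -0.0855] 0.243
exp home [254.68567631 246.30923325] top [254.26765519 240.49487785] bot [255.09452891 251.99515182] lift10 [254.42550684 242.69058463] [(array([254.82716049, 246.84567901]), array([  9,   8,  12,  18, 162], dtype=int32))] 240 230
[133, 135, 134, 130, 133, 133, 124, 74, 49, 94, 124, 122, 84, 43, 27, 31, 33, 27, 34, 33, 30, 31, 31, 29, 32, 51, 94, 123, 133, 139, 143, 146, 142]
```

The knob blob sits at (254.8,246.8). Home height predicts row 246.3 and a pin riding on the plate predicts 242.7, so the pin is fully home. The gripper is clear, so I'll hand in.

```bash
python3 -c "
from workcell import *
print(hand_in())"
```

```text
the job is handed in; nothing more can be done
None
```

The cup stands upright in the tray and the index pin is home in hole3, the hole beside the tall ball-topped post; the job was handed in at about 16 s with the robot clear, and the hand-in call returned no verdict.

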